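Transfer a row of vessels from tray to rack in reverse order

TASK

Four vessels stand in a row in the ring holders of the flat metal tray. Move them into the four pockets of the grey rack, one to each pocket, in reverse order: the leftmost on the tray goes into the rightmost pocket, the next one into the pocket beside it, and so on (left and right as seen from the robot). Keep every vessel upright all the way and leave each one standing on the floor of its pocket.

Things in the scene. Friction and masses are not known exactly. Their poses are not given: they have to be found in the camera images.
- tray: Raised flat-topped metal tray, 90 x 326 x 26 mm, fixed, with four ring holders in a row. Origin at the centre of its underside; its y axis runs along the row to the robot's left: ring centres at y = +120, +40, -40, -120 mm (x = 0); which vessel stands at which changes. Tray and rack lie one behind the other, rows roughly parallel and crosswise to the robot; either may be the nearer.
- rack: Grey plastic rack, 88 x 328 x 44 mm, fixed, a steel loop at each end, four empty square pockets in a row. Origin at the centre of its underside; its y axis runs along the row to the robot's left: pocket centres at y = +120, +40, -40, -120 mm (x = 0). Pockets are 72 x 72 mm inside, floor 30 mm and wall tops 44 mm above the worktop; walls 8 mm thick.
- amber: Brown glass bottle with black cap, the tallest: body diameter 50 mm, 108 mm high with the cap. Rigid; grip it round the upper part of the body, about 50 to 70 mm above its underside. Origin at the centre of its underside, z up; its yaw means nothing. At the start its underside is 30 mm above the worktop.
- large: Large clear glass bottle with blue cap: body diameter 56 mm, 98 mm high with the cap. Rigid; grip it round the body, about 40 to 60 mm above its underside. Origin at the centre of its underside, z up; its yaw means nothing. At the start its underside is 30 mm above the worktop.
- small: Small clear glass bottle with blue cap, narrower than the other blue-capped one: body diameter 46 mm, 90 mm high with the cap. Rigid; grip it round the body, about 40 to 60 mm above its underside. Origin at the centre of its underside, z up; its yaw means nothing. At the start its underside is 30 mm above the worktop.
- beaker: Open glass beaker, the lowest: body diameter 44 mm, rim diameter 48 mm (52 mm over the spout), 60 mm high. Rigid; grip it from outside, about 30 to 55 mm above its underside. Origin at the centre of its underside, z up; its yaw means nothing. At the start its underside is 30 mm above the worktop.
- ring_amber: White plastic ring holder fixed on the tray, the one in which the brown bottle with black cap stands at the start and which stays behind; outer diameter 68 mm, its wall 3 mm thick and 14 mm high (top 40 mm above the worktop), its floor 4 mm thick. Origin at the centre of its underside; its axes are parallel to the tray's. Nothing to handle.
- ring_large: White plastic ring holder fixed on the tray, the one in which the large blue-capped bottle stands at the start and which stays behind; outer diameter 74 mm, its wall 3 mm thick and 14 mm high (top 40 mm above the worktop), its floor 4 mm thick. Origin at the centre of its underside; its axes are parallel to the tray's. Nothing to handle.
- ring_small: White plastic ring holder fixed on the tray, the one in which the small blue-capped bottle stands at the start and which stays behind; outer diameter 64 mm, its wall 3 mm thick and 14 mm high (top 40 mm above the worktop), its floor 4 mm thick. Origin at the centre of its underside; its axes are parallel to the tray's. Nothing to handle.
- ring_beaker: White plastic ring holder fixed on the tray, the one in which the beaker stands at the start and which stays behind; outer diameter 66 mm, its wall 3 mm thick and 14 mm high (top 40 mm above the worktop), its floor 4 mm thick. Origin at the centre of its underside; its axes are parallel to the tray's. Nothing to handle.
Mind the look-alikes: they are no part of the job. What is shaped like the amber but green or red is not meant.

How it is judged:
By the outcome, as a careful person would: the job done as asked, in the order asked, and still so for the second after the job is handed in, with the robot touching nothing.
It also fails if it takes over 104 s, if anything falls off the work surface, if the arm or the gripper's body presses on something with over 40 N, if the wrist force passes 120 N, or if a joint passes its speed limit or range.

ROBOT

A 6-joint arm with a two-finger parallel gripper is mounted at the origin on a cart in front of the work surface, level with it; the furniture and walls round the work are solid. World frame = base frame: x ahead of the robot, y to its left, z up, the work surface at z = 0. Lengths are in mm, angles in rad, forces in N, time in s.
With the tool pointing down it reaches from about 350 to 975 mm from the base axis. Payload 7.1 kg.
Tool frame: the origin (TCP) lies midway between the tips of the shut fingers; the grasp point (between the pads) lies 19 mm behind it (ctrl.grip_point_offset is the distance from the TCP to the grasp point, in mm); z points along the fingers, y is the line along which they close (so a half turn about z gives the same grasp; the last joint's range is limited). The gripper opens to 88 mm and grips with 3 to 60 N. Pads are 20 mm wide; open, the fingers measure 115 mm over their backs; the gripper's body (75 mm by 178 mm) begins 61 mm behind the grasp point.
Start: joints at [1.311, 0.423, 1.63, -0, 1.089, -0.019], TCP at [149.018, 606.958, 222.675] pointing down, gripper open.
Joint ranges: [-3, 3], [-0.9, 2.11], [0.09, 2.58], [-1.31, 4.45], [0.11, 2.69], [-2.54, 2.54]. Speed limits (rad/s): [2.39, 2.39, 3.01, 3.14, 3.14, 3.14].

INTERFACE

Orientations are given as a rotation vector (axis times angle).
In Python, from workcell import get_obs, optics, close_job, spotter, ctrl gives the robot as it stands. The module is installed in compiled form; this text tells all that it offers.
- The arm moves only by the tool move_arm, never from a script. Its argument "rows" is a list of rows, each a list of 5 numbers: the shift along the tool's x, y, z in cm, then the turn about the tool's z in degrees, then the opening in per cent of the stroke, from 0 (shut) to 100 (fully open). A call has 1 to 10 rows; each row shifts and turns the commanded pose from where the row before left it, along the tool's axes as they then stand; what a row does not reach is not made up. A row lasts 1/8 s, in which the tool goes at most 62.5 mm and 10.7 degrees, less where a joint would pass 70% of its speed; a pose out of reach is approached as far as the arm can. A call with a gripper value outside its range is refused whole. The fingers move at their own pace and stop on an object; the grip force is fixed at half the most. Time passes only in rows, so rows that do not move let the fingers close. It gives the time, the measured TCP pose, the force, the opening and the grip force at its end, in the units of the state.
- get_obs(): the state, without advancing time (a new reading comes with each control period).
- optics.get_image(name): name is "side" or "top"; returns the picture (420x560x3 uint8, blue, green, red); there is no depth.
- optics.calibration(name): a dict with "camera_matrix" (3x3 intrinsics, pixels), "xyz" and "orientation" of the camera in the world. Camera axes: x right, y down, z forward; pixel columns grow to the right and rows downward; lengths in mm; the calibration is good to about 2 mm. A picture is of the moment at which its call begins. calibration takes no time and is no camera call.
- close_job(): hands the job in; it is judged then, once.
Trained networks look in the newest picture that a camera, given by its name, has taken for a name from the list of things; names that differ only in an ending like _2 or _b are one class to them, and where a whole thing is asked for, a point or a joint stands for the part that bears it (a point fixed in the world has none). Each returns a list of dicts, best first, with "conf" (0 to 1); they miss things now and then, are a little off and sometimes report something else, mostly with a low value. They report only what shows in the picture. A call takes as long as a camera call. They do not tell look-alikes from the thing itself.
- spotter.find_in(camera, label): "point" ([column, row] in pixels, amid what is visible of it).
- spotter.regions_of(camera, label): "region" (420x560 bool, what is visible of it) and "point" ([column, row] in pixels, amid what is visible of it).
The state is a dict: "t": time; "qpos": joint angles; "qvel": joint speeds; "joint_torque": joint torques, N m; "ee_pos": TCP position; "orientation": TCP orientation; "ft_force": force on the tool from outside, world axes, zero at the start; "moment": the same for the moment, N m; "width": finger opening in mm; "grasp_force": force on a finger pad.
Only numpy, scipy, OpenCV 4.12 (cv2) and the standard library are available. Lean on these libraries where they do the work, as an engineer would, in place of code of your own. Each camera call takes 0.05 s, during which the arm holds its last target. There are 200 camera calls.

## Working session

There is one attempt and no reset: what is moved stays moved. The work goes in short steps, Python scripts to look and compute and a tool call to move; the robot and the scene stay as the last step left them, time stands still between calls to the robot, and variables do not carry over. Pictures are saved under pics/ and viewed, at most 14 in all, crops included, and the job is handed in when it is done.

Besides the shell and the picture viewer there is one more tool, called after "Emit:" as name([rows], argument=value, ...), one row to a line, values as JSON. move_arm: Moves the arm, as the interface text tells. Its arguments: {"type":"object","properties":{"rows":{"type":"array","items":{"type":"array","items":{"type":"number"}}}},"required":["rows"]}

```bash
mkdir -p pics
python3 - <<'E'
from workcell import get_obs, optics, spotter, ctrl
import cv2
o=get_obs();print({k:o[k] for k in("t","ee_pos","orientation","width","ft_force")},ctrl.grip_point_offset)
for n in("side","top"):
    cv2.imwrite(f"pics/{n}0.png",optics.get_image(n)); c=optics.calibration(n);print(n,c)
    for l in("amber","large","small","beaker","tray","rack","ring_amber","ring_large","ring_small","ring_beaker"):
        print(l,[([round(float(v)) for v in d["point"]],round(float(d["conf"]),2)) for d in spotter.find_in(n,l)][:4])
E
```

```text
{'t': 0.0, 'ee_pos': array([148.8904281 , 606.43657764, 221.92846017]), 'orientation': array([-3.77272481e-01, -3.11867134e+00,  2.37850342e-03]), 'width': 87.73725216849056, 'ft_force': array([-6.47617718e-01,  5.86070732e-04, -2.73726447e-01])} 18.700000000000003
side {'camera_matrix': array([[473.84859827,   0.        , 277.7468247 ],
       [  0.        , 473.84859827, 206.28416738],
       [  0.        ,   0.        ,   1.        ]]), 'xyz': array([563.37576536, 684.64046699, 702.30086903]), 'orientation': array([-0.04848328, -2.82165161,  1.30122626])}
amber [([273, 275], 0.96), ([312, 173], 0.91), ([276, 152], 0.81), ([332, 280], 0.72)]
large [([319, 202], 0.74)]
small [([310, 150], 0.64)]
beaker [([324, 239], 0.82)]
tray [([303, 236], 0.61)]
rack [([235, 224], 0.89)]
ring_amber [([303, 202], 0.59)]
ring_large [([302, 226], 0.71)]
ring_small [([302, 179], 0.55)]
ring_beaker [([312, 254], 0.57)]
top {'camera_matrix': array([[441.26851879,   0.        , 288.97290886],
       [  0.        , 441.26851879, 212.94460545],
       [  0.        ,   0.        ,   1.        ]]), 'xyz': array([347.66268047, -81.08957021, 912.29476775]), 'orientation': array([-2.10758927,  2.11028287, -0.22071404])}
amber [([186, 213], 0.85), ([178, 263], 0.84), ([309, 264], 0.81), ([393, 222], 0.59)]
large [([271, 258], 0.77)]
small [([351, 267], 0.71)]
beaker [([223, 257], 0.84)]
tray [([291, 269], 0.97)]
rack [([294, 180], 0.84)]
ring_amber []
ring_large [([278, 275], 0.61)]
ring_small [([341, 275], 0.71), ([222, 261], 0.17)]
ring_beaker [([236, 268], 0.53)]
```

View pics/top0.png

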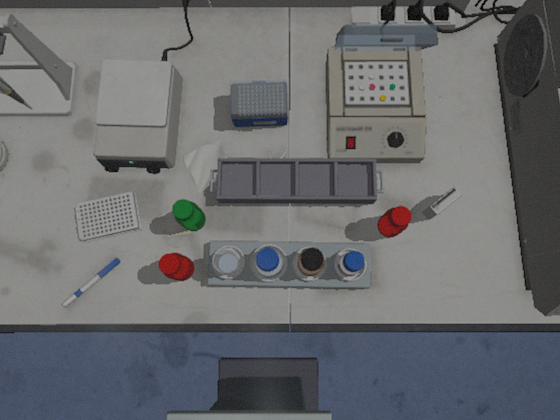

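View pics/side0.png

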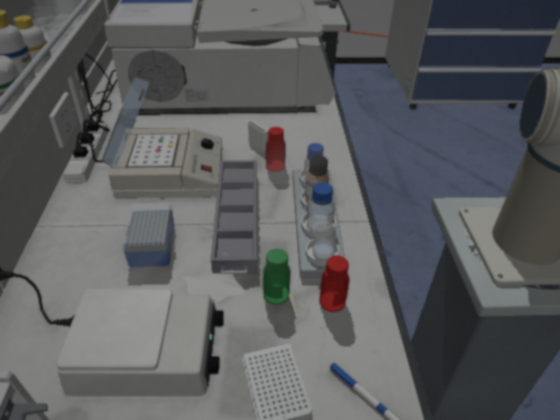

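```bash
cat > h.py <<'E'
import numpy as np, cv2
from scipy.spatial.transform import Rotation as R
from scipy.optimize import minimize
from workcell import get_obs, optics, spotter
CAL={n:optics.calibration(n) for n in("top","side")}
def proj(n,P):
    c=CAL[n]; p=(np.asarray(P,float)-c["xyz"])@R.from_rotvec(c["orientation"]).as_matrix()
    p=p@c["camera_matrix"].T; return p[:,:2]/p[:,2:]
def ray(n,px,z):
    c=CAL[n]; d=R.from_rotvec(c["orientation"]).as_matrix()@np.linalg.solve(c["camera_matrix"],[*px,1])
    return (c["xyz"]+d*(z-c["xyz"][2])/d[2])[:2]
def box(p,sx,sy,z0,z1):
    Q=np.array([[a*sx/2,b*sy/2,z] for a in(-1,1) for b in(-1,1) for z in(z0,z1)])
    return Q@R.from_euler("z",p[2]).as_matrix().T+[p[0],p[1],0]
def cyl(p,parts):
    t=np.linspace(0,2*np.pi,24)
    return np.concatenate([np.c_[p[0]+d/2*np.cos(t),p[1]+d/2*np.sin(t),0*t+z] for d,z in parts])
def sil(n,P,s=4):
    h=cv2.convexHull(proj(n,P).astype(np.float32))
    m=np.zeros((420*s,560*s),np.uint8); cv2.fillPoly(m,[np.round((h+.5)*s*16-8).astype(np.int32)],1,shift=4); return m>0
def fit(masks,model,p0,scale):
    M={n:cv2.resize(m.astype(np.uint8),None,fx=4,fy=4,interpolation=cv2.INTER_NEAREST)>0 for n,m in masks.items()}
    def cost(p):
        c=0
        for n,m in M.items():
            s=sil(n,model(p)); c-=(s&m).sum()/(s|m).sum()
        return c/len(M)
    p0=np.array(p0,float); S=np.vstack([p0,p0+np.diag(scale)])
    r=minimize(cost,p0,method="Nelder-Mead",options=dict(initial_simplex=S,maxiter=80,xatol=.1,fatol=1e-4))
    return r.x,-r.fun
def hullmask(m,op=0):
    m=m.astype(np.uint8)
    if op: m=cv2.morphologyEx(m,cv2.MORPH_OPEN,np.ones((op,op),np.uint8))
    h=cv2.convexHull(cv2.findNonZero(m)); o=np.zeros_like(m); cv2.fillPoly(o,[h],1); return o>0
SH=dict(amber=[(50,30),(50,105),(30,138)],large=[(56,30),(56,100),(34,128)],small=[(46,30),(46,95),(30,120)],beaker=[(44,30),(48,90)])
E
cat > m.py <<'E'
from h import *
img=optics.get_image("top");optics.get_image("side")
print(ray("top",(268,390),0))
def reg(n,l,px=None):
    r=spotter.regions_of(n,l)
    if not r: return None
    if px is not None: r=sorted(r,key=lambda d:np.hypot(*(np.array(d["point"])-px)))
    return r[0]["region"]
tr={n:hullmask(reg(n,"tray"),9) for n in("top",)}
rk={n:hullmask(reg(n,"rack"),9) for n in("top",)}
out={}
for k,mm,s,z,px in(("tray",tr,(90,326),26,(288,265)),("rack",rk,(88,328),44,(295,181))):
    x,y=ray("top",px,z); out[k],iou=fit(mm,lambda p:box(p,*s,0,z),[x,y,0],[8,8,.04]); print(k,out[k].round(3),round(iou,3))
    c=proj("top",box(out[k],*s,z,z)); v=cv2.convexHull(c.astype(np.float32)); 
    out[k+"h"]=v
for l,pt,ps in(("beaker",(223,257),(324,239)),("large",(271,258),(319,202)),("amber",(309,264),(312,173)),("small",(351,267),(310,150))):
    t=reg("top",l,pt); 
    if t is None: print(l,"none");continue
    x,y=ray("top",pt,90); p,iou=fit({"top":t},lambda p:cyl(p,SH[l]),[x,y],[8,8]); print(l,p.round(1),round(iou,3))
    out[l+"h"]=cv2.convexHull(proj("top",cyl(p,SH[l])).astype(np.float32))
for i,y in enumerate((120,40,-40,-120)):
  for k in("tray","rack"):
    q=out[k]; print(k,y,(q[:2]+y*np.array([-np.sin(q[2]),np.cos(q[2])])).round(1))
c=cv2.resize(img[140:310,160:420],None,fx=3,fy=3,interpolation=cv2.INTER_CUBIC)
for k,v in out.items():
    if k.endswith("h"): cv2.polylines(c,[np.round((v-[160,140]+.5)*3).astype(np.int32)],True,(0,255,255),1)
cv2.imwrite("pics/ov.png",c)
E
python3 m.py
```

```text
[190.63850735 -37.64782126]
tray [ 4.34953e+02 -7.77970e+01 -2.20000e-02] 0.982
rack [ 6.07734e+02 -9.31690e+01 -5.00000e-03] 0.977
beaker [435.9  41.5] 0.928
large [434.1 -38.5] 0.96
amber [ 426.7 -116.2] -0.0
small [ 430.8 -195.1] 0.934
tray 120 [437.6  42.2]
rack 120 [608.3  26.8]
tray 40 [435.8 -37.8]
rack 40 [607.9 -53.2]
tray -40 [ 434.1 -117.8]
rack -40 [ 607.5 -133.2]
tray -120 [ 432.3 -197.8]
rack -120 [ 607.2 -213.2]
```

View pics/ov.png

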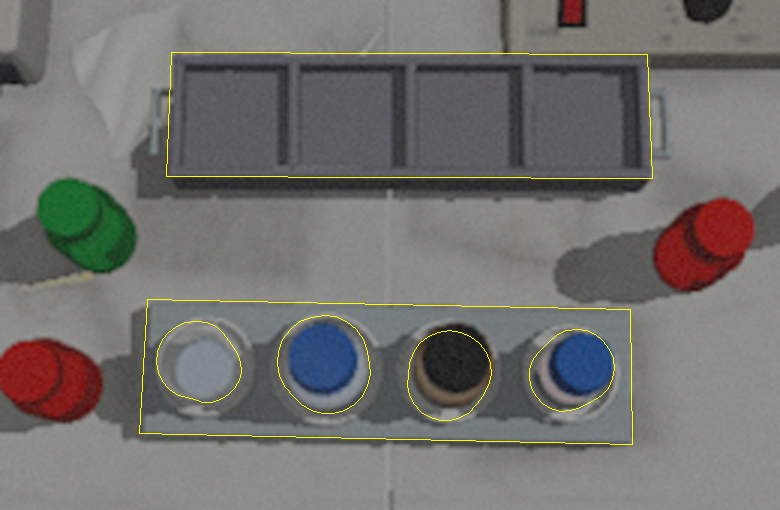

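```bash
cat > c.py <<'E'
from h import *
T=np.array([434.95,-77.8,-.022])
rc=lambda y:T[:2]+y*np.array([-np.sin(T[2]),np.cos(T[2])])
img={n:optics.get_image(n) for n in("top","side")}
win={"large":((271,258),(321,192),128,40),"small":((353,262),(315,151),120,-120),"amber":((311,258),(318,166),138,-40)}
can={}
up={n:cv2.resize(img[n],None,fx=4,fy=4,interpolation=cv2.INTER_CUBIC) for n in img}
def draw(n,P,col): cv2.polylines(up[n],[np.round((cv2.convexHull(proj(n,P).astype(np.float32))+.5)*4).astype(np.int32)],True,col,1)
for l,(a,b,z,y) in win.items():
    ms={}
    for n,px in(("top",a),("side",b)):
        f=img[n].astype(int); m=(f[...,0]-f[...,2]>50) if l!="amber" else (f.max(2)<60)
        w=np.zeros_like(m); w[px[1]-16:px[1]+17,px[0]-16:px[0]+17]=1
        k,lab,st,_=cv2.connectedComponentsWithStats((m&w).astype(np.uint8)); i=1+np.argmax(st[1:,4]); ms[n]=lab==i
    g=lambda p:cyl(p,[(p[2],z),(p[2],z-p[3])])
    for s in(("top",),("side",),("top","side")):
        p,i=fit({n:ms[n] for n in s},g,[*rc(y),32,16],[8,8,4,4]); print(l,s,p.round(1),round(i,3),"ring",rc(y).round(1))
    for n in("top","side"): draw(n,g(p),(0,255,0))
for y,d in((120,66),(40,74),(-40,68),(-120,64)):
    for n in up: draw(n,cyl(rc(y),[(d,40)]),(0,255,255))
for n in up: draw(n,cyl(rc(120),[(48,90)]),(255,0,255))
cv2.imwrite("pics/c1.png",np.vstack([up["top"][940:1180,800:1520],up["side"][540:1120,1000:1500][:, :].copy()[:350,:].repeat(1,1) if 0 else cv2.copyMakeBorder(up["side"][760:1110,1120:1440],0,0,0,400,0)]))
E
python3 c.py
```

```text
large ('top',) [433.4 -40.3  38.7  18.7] 0.938 ring [435.8 -37.8]
large ('side',) [434.3 -41.4  35.    3.2] 0.936 ring [435.8 -37.8]
large ('top', 'side') [433.  -40.   39.    0.6] 0.902 ring [435.8 -37.8]
small ('top',) [ 431.  -197.2   32.8   17.3] 0.916 ring [ 432.3 -197.8]
small ('side',) [ 431.7 -199.1   25.9    0.7] 0.892 ring [ 432.3 -197.8]
small ('top', 'side') [ 431.1 -196.    33.     0. ] 0.77 ring [ 432.3 -197.8]
amber ('top',) [ 431.8 -119.1   38.8   16.5] 0.962 ring [ 434.1 -117.8]
amber ('side',) [ 434.  -119.3   35.2   24.8] 0.935 ring [ 434.1 -117.8]
amber ('top', 'side') [ 432.5 -119.    38.2   23.4] 0.916 ring [ 434.1 -117.8]
```

View pics/c1.png

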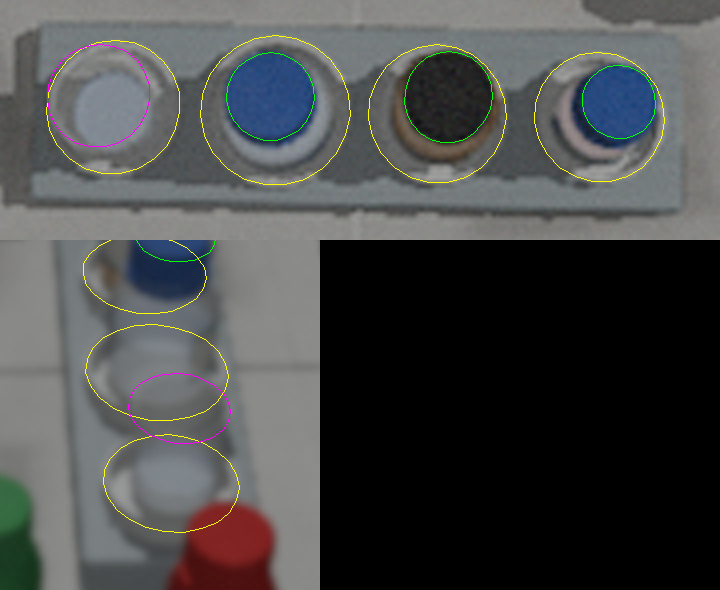

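Run:
```python
from h import *
o=get_obs();M=R.from_rotvec(o["orientation"]).as_matrix();print(M.round(3))
up=cv2.resize(optics.get_image("top")[145:215,205:395],None,fx=4,fy=4,interpolation=cv2.INTER_CUBIC)
K=np.array([607.7,-93.2,-.005]);rm=R.from_euler("z",K[2]).as_matrix()
for y in(120,40,-40,-120):
    c=K[:2]+(rm@[0,y,0])[:2]
    for z,col in((44,(0,255,255)),(30,(0,255,0))):
        v=cv2.convexHull(proj("top",box([*c,K[2]],72,72,z,z)).astype(np.float32))
        cv2.polylines(up,[np.round((v-[205,145]+.5)*4).astype(np.int32)],True,col,1)
cv2.imwrite("pics/r.png",up)
for px in((184,208),(178,264),(172,260),(400,215)): print(px,ray("top",px,108))
```

```text
[[-0.971  0.238  0.   ]
 [ 0.238  0.971  0.   ]
 [-0.     0.    -1.   ]]
(184, 208) [529.78402452 117.16455652]
(178, 264) [425.2968697  122.98450563]
(172, 260) [432.59106867 134.31092319]
(400, 215) [ 515.78530973 -285.71406183]
```

View pics/r.png

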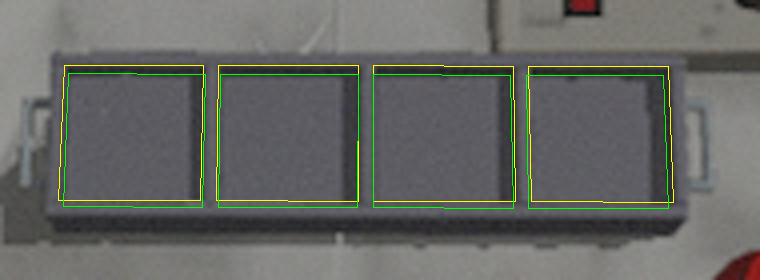

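Emit:
move_arm([
  [-3.9,-4.4,0,0,100],
  [-3.9,-4.4,0,0,100],
  [-3.9,-4.4,0,0,100],
  [-3.9,-4.4,0,0,100],
  [-3.9,-4.4,0,0,100],
  [-3.9,-4.4,0,0,100],
  [-3.9,-4.4,0,0,100],
  [-3.9,-4.4,0,0,100],
  [-3.9,-4.4,0,0,100],
  [-3.9,-4.4,0,0,100],
])

```text
t: 2.9
ee_pos: [423.7, 84.8, 223.1]
orientation: [0.377, 3.118, 0.001]
ft_force: [0.8, 0.6, 0.1]
width: 87.9
grasp_force: 0.0
```

Emit:
move_arm([
  [0,0,0,9.7,100],
  [0,0,0,9.7,100],
  [0,0,0,9.7,100],
  [0,0,0,9.7,100],
  [0,0,0,9.7,100],
  [0,0,0,9.7,100],
  [0,0,0,9.7,100],
  [0,0,0,9.4,100],
  [0,0,0,0,100],
])

```text
t: 4.03
ee_pos: [422.9, 86.7, 222.8]
orientation: [2.241, 2.202, 0.0]
ft_force: [-0.3, 0.2, -0.4]
width: 87.9
grasp_force: 0.0
```

```bash
cat > s.py <<'E'
from h import *
import sys
o=get_obs();M=R.from_rotvec(o["orientation"]).as_matrix()
print(round(o["t"],2),o["ee_pos"].round(1),"yawY",np.degrees(np.arctan2(M[1,1],M[0,1])).round(2),"w",round(o["width"],1),"g",round(o["grasp_force"],1),o["qpos"].round(2),o["ft_force"].round(1))
for a in sys.argv[1:]:
    t=np.array(eval(a)); print(a,"tool cm",((t-o["ee_pos"])@M/10).round(2))
E
python3 s.py "(435.5,40.5,222)"
```

```text
4.03 [422.9  86.7 222.8] yawY -1.01 w 87.9 g 0.0 [ 0.17  0.13  2.04 -0.    0.97  0.19] [-0.3  0.2 -0.4]
(435.5,40.5,222) tool cm [-4.59  1.34  0.08]
```

Emit:
move_arm([
  [-4.6,1.3,0,0,100],
  [0,0,5.5,0,100],
  [0,0,5.5,0,100],
  [0,0,5,0,100],
  [0,0,0.9,0,100],
  [0,0,0,0,100],
])

```text
t: 4.78
ee_pos: [435.2, 40.4, 54.1]
orientation: [-2.241, -2.202, 0.0]
ft_force: [0.2, -0.3, 0.4]
width: 87.9
grasp_force: 0.0
```

```bash
python3 - <<'E'
from h import *
a=cv2.resize(optics.get_image("top")[215:310,150:400],None,fx=3,fy=3);b=cv2.resize(optics.get_image("side")[100:300,200:450],None,fx=1.4,fy=1.4)
cv2.imwrite("pics/g1.png",np.vstack([a,cv2.copyMakeBorder(b,0,0,0,750-b.shape[1],0)]))
E
python3 s.py "(435.5,40.5,53.3)"
```

```text
4.88 [436.4  40.5  55.3] yawY -1.04 w 87.4 g 0.0 [0.07 0.46 2.13 0.   0.55 0.08] [ 0.3 -0.1 -0.1]
(435.5,40.5,53.3) tool cm [-0.01 -0.09  0.2 ]
```

View pics/g1.png

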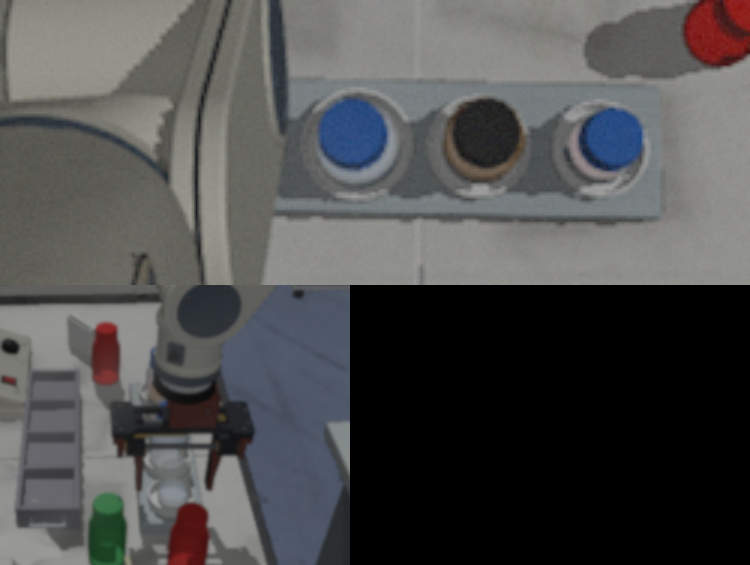

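Emit:
move_arm([
  [0,0,0,0,40],
  [0,0,0,0,20],
  [0,0,0,0,0],
  [0,0,0,0,0],
  [0,0,0,0,0],
  [0,0,0,0,0],
])

```text
t: 5.62
ee_pos: [435.0, 40.4, 53.7]
orientation: [2.243, 2.2, 0.0]
ft_force: [0.7, 0.4, 1.7]
width: 45.9
grasp_force: 29.6
```

Emit:
move_arm([
  [0,0,-2,0,0],
  [0,0,-4,0,0],
  [0,0,-4,0,0],
  [0,0,-3,0,0],
  [0,0,0,0,0],
])

```text
t: 6.25
ee_pos: [436.3, 40.5, 185.4]
orientation: [2.241, 2.198, 0.005]
ft_force: [-0.2, -0.1, 0.0]
width: 45.3
grasp_force: 29.6
```

```bash
python3 - <<'E'
from h import *
I=optics.get_image("side");a=cv2.resize(I[100:270,100:360],None,fx=3,fy=3,interpolation=cv2.INTER_CUBIC)
cv2.imwrite("pics/d1.png",a)
for z in(0,50,100,133): print(z,proj("side",[[650,-170,z],[650,-340,z],[800,-170,z]]).round().tolist(),proj("top",[[650,-170,z]]).round().tolist())
E
python3 s.py "(606.5,-213,185)"
```

```text
0 [[219.0, 198.0], [223.0, 156.0], [154.0, 199.0]] [[331.0, 165.0]]
50 [[218.0, 181.0], [222.0, 140.0], [151.0, 182.0]] [[333.0, 157.0]]
100 [[217.0, 163.0], [220.0, 123.0], [147.0, 163.0]] [[336.0, 148.0]]
133 [[216.0, 150.0], [220.0, 111.0], [145.0, 151.0]] [[337.0, 142.0]]
6.3 [435.3  40.4 184. ] yawY -1.1 w 45.6 g 29.6 [ 0.07  0.2   2.06 -0.    0.87  0.08] [-0.5  0.  -1.7]
(606.5,-213,185) tool cm [-25.01  17.61  -0.07]
```

View pics/d1.png

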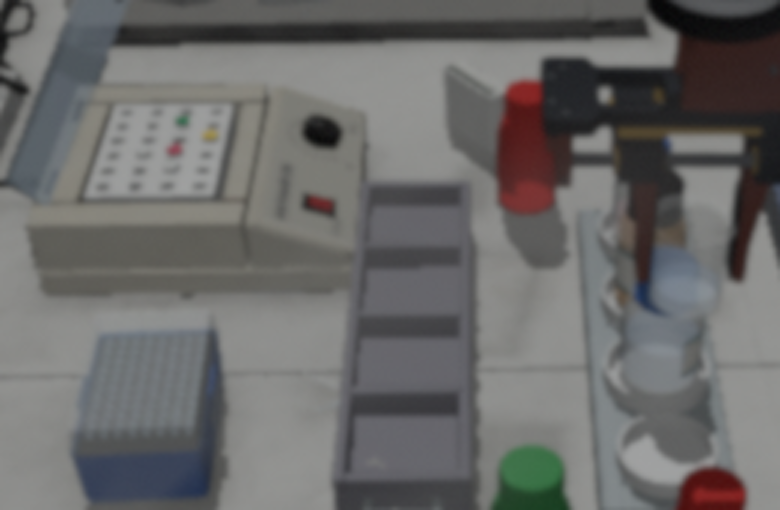

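Emit:
move_arm([
  [-3,2.1,0,0,0],
  [-4.5,3.2,0,0,0],
  [-5,3.5,0,0,0],
  [-5,3.5,0,0,0],
  [-4.5,3.2,0,0,0],
  [-3,2.1,0,0,0],
  [0,0,4,0,0],
  [0,0,4,0,0],
  [0,0,3,0,0],
  [0,0,0,0,0],
])

```text
t: 7.55
ee_pos: [602.9, -211.8, 69.1]
orientation: [-2.237, -2.195, 0.006]
ft_force: [-0.2, -0.3, 0.2]
width: 45.6
grasp_force: 29.6
```

```bash
python3 - <<'E'
from h import *
I=optics.get_image("side");a=cv2.resize(I[100:240,180:360],None,fx=4,fy=4,interpolation=cv2.INTER_CUBIC)
cv2.imwrite("pics/p1.png",a)
E
python3 s.py "(606.5,-213,54)"
```

```text
7.6 [ 604.5 -212.3   71.2] yawY -1.1 w 45.8 g 29.6 [-0.36  0.64  1.67  0.    0.84 -0.34] [ 0.3 -0.3 -0.1]
(606.5,-213,54) tool cm [-0.07  0.21  1.72]
```

View pics/p1.png

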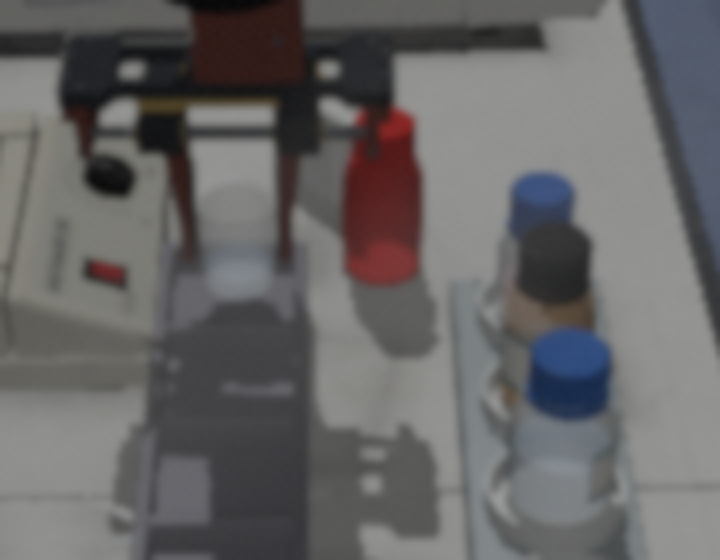

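Emit:
move_arm([
  [0,0.2,0.8,0,0],
  [0,0,0.5,0,0],
  [0,0,0.4,0,0],
  [0,0,0,0,0],
])

```text
t: 8.1
ee_pos: [608.1, -212.9, 56.7]
orientation: [-2.243, -2.2, 0.0]
ft_force: [-0.4, 0.1, -1.2]
width: 45.3
grasp_force: 29.6
```

Emit:
move_arm([
  [0,0,0.15,0,0],
  [0,0,0.1,0,0],
  [0,0,0,0,0],
])

```text
t: 8.48
ee_pos: [608.1, -213.0, 54.2]
orientation: [2.243, 2.2, -0.0]
ft_force: [-0.8, 0.1, -0.0]
width: 45.4
grasp_force: 29.6
```

Emit:
move_arm([
  [0,0,0.1,0,0],
  [0,0,0,0,0],
])

```text
t: 8.72
ee_pos: [608.4, -213.1, 53.7]
orientation: [2.242, 2.2, 0.0]
ft_force: [-1.2, 0.1, 4.3]
width: 45.5
grasp_force: 29.6
```

Emit:
move_arm([
  [0,0,0,0,60],
  [0,0,0,0,100],
  [0,0,0,0,100],
  [0,0,0,0,100],
  [0,0,-5,0,100],
  [0,0,-6,0,100],
  [0,0,-2,0,100],
  [4,-4.2,0,0,100],
  [4,-4.2,0,0,100],
  [4,-4.2,0,0,100],
])

```text
t: 9.98
ee_pos: [482.5, -89.4, 182.5]
orientation: [-2.242, -2.199, 0.001]
ft_force: [0.5, -0.4, 1.1]
width: 88.1
grasp_force: 0.0
```

Emit:
move_arm([
  [4,-4.2,0,0,100],
  [1,-1,0,0,100],
  [0,0,0,0,100],
])

```text
t: 10.35
ee_pos: [433.6, -39.3, 183.2]
orientation: [2.241, 2.201, 0.0]
ft_force: [1.4, -0.2, -0.1]
width: 87.8
grasp_force: 0.0
```

```bash
python3 s.py "(433.8,-40,61.3)"
```

```text
10.35 [433.6 -39.3 183.2] yawY -1.02 w 87.8 g 0.0 [-0.12  0.2   2.07 -0.    0.87 -0.1 ] [ 1.4 -0.2 -0.1]
(433.8,-40,61.3) tool cm [-0.06  0.02 12.19]
```

Emit:
move_arm([
  [0,0,5,0,100],
  [0,0,5,0,100],
  [0,0,2.2,0,100],
  [0,0,0,0,50],
  [0,0,0,0,0],
  [0,0,0,0,0],
  [0,0,0,0,0],
  [0,0,0,0,0],
  [0,0,0,0,0],
])

```text
t: 11.48
ee_pos: [434.4, -39.8, 62.1]
orientation: [2.241, 2.199, 0.002]
ft_force: [0.3, -2.4, 8.2]
width: 54.7
grasp_force: 30.0
```

Emit:
move_arm([
  [0,0,-2,0,0],
  [0,0,-4,0,0],
  [0,0,-4,0,0],
  [0,0,-3,0,0],
  [-2,3.9,0,0,0],
  [-2.5,4.9,0,0,0],
  [-2.5,4.8,0,0,0],
  [-2,3.8,0,0,0],
  [0,0,0,0,0],
  [0,0,0,0,0],
])

```text
t: 12.72
ee_pos: [604.3, -132.4, 190.5]
orientation: [-2.241, -2.199, 0.002]
ft_force: [-0.6, -0.2, -2.4]
width: 55.1
grasp_force: 30.0
```

```bash
python3 s.py "(606.8,-133,62)"
```

```text
12.72 [ 604.3 -132.4  190.5] yawY -1.1 w 55.1 g 30.0 [-0.23  0.45  1.67  0.    1.02 -0.22] [-0.6 -0.2 -2.4]
(606.8,-133,62) tool cm [-0.06  0.28 12.85]
```

Emit:
move_arm([
  [0,0.2,4,0,0],
  [0,0,4,0,0],
  [0,0,3,0,0],
  [0,0,1,0,0],
  [0,0,0.5,0,0],
  [0,0,0.2,0,0],
  [0,0,0,0,0],
])

```text
t: 13.6
ee_pos: [608.2, -133.0, 65.2]
orientation: [2.242, 2.199, 0.001]
ft_force: [0.1, 0.3, -2.4]
width: 54.8
grasp_force: 30.0
```

Emit:
move_arm([
  [0,0,0.2,0,0],
  [0,0,0.1,0,0],
  [0,0,0,0,0],
])

```text
t: 13.98
ee_pos: [608.0, -133.0, 62.2]
orientation: [2.242, 2.2, 0.001]
ft_force: [-1.7, -0.2, 5.1]
width: 54.3
grasp_force: 30.0
```

Emit:
move_arm([
  [0,0,0,0,60],
  [0,0,0,0,100],
  [0,0,0,0,100],
  [0,0,-5,0,100],
  [0,0,-6,0,100],
  [0,0,-2,0,100],
  [0.3,-4.4,0,0,100],
  [0.3,-4.4,0,0,100],
  [0.3,-4.4,0,0,100],
  [0.2,-4.3,0,0,100],
])

```text
t: 15.22
ee_pos: [431.6, -118.4, 191.2]
orientation: [2.242, 2.2, 0.0]
ft_force: [0.0, 0.2, 0.2]
width: 87.9
grasp_force: 0.0
```

Emit:
move_arm([
  [0,0,0,0,100],
  [0,0,0,0,100],
])

```text
t: 15.48
ee_pos: [434.0, -118.9, 191.7]
orientation: [2.242, 2.199, 0.001]
ft_force: [-0.4, -0.5, 0.6]
width: 87.9
grasp_force: 0.0
```

```bash
python3 s.py "(432.8,-119,71.3)"
python3 - <<'E'
from h import *
I=optics.get_image("side");a=cv2.resize(I[100:270,180:360],None,fx=3,fy=3,interpolation=cv2.INTER_CUBIC)
cv2.imwrite("pics/p2.png",a)
E
```

```text
15.47 [ 434.  -118.9  191.7] yawY -1.11 w 87.9 g 0.0 [-0.29  0.21  2.03  0.    0.9  -0.27] [-0.4 -0.5  0.6]
(432.8,-119,71.3) tool cm [-1.000e-02 -1.400e-01  1.204e+01]
```

View pics/p2.png

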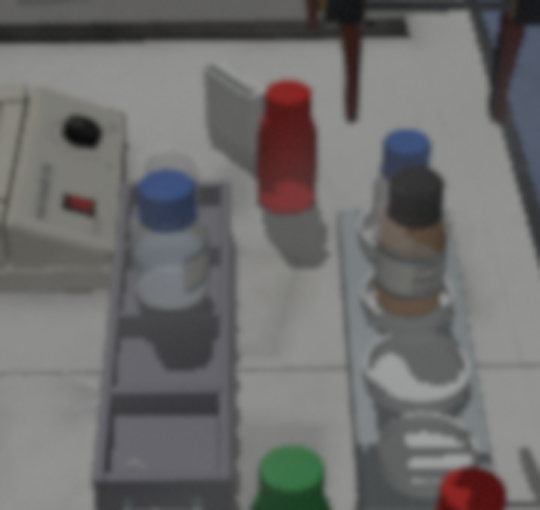

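Emit:
move_arm([
  [0,-0.1,5,0,100],
  [0,0,5,0,100],
  [0,0,2,0,100],
  [0,0,0,0,50],
  [0,0,0,0,0],
  [0,0,0,0,0],
  [0,0,0,0,0],
  [0,0,0,0,0],
  [0,0,0,0,0],
])

```text
t: 16.65
ee_pos: [432.7, -118.8, 72.0]
orientation: [2.242, 2.199, 0.001]
ft_force: [1.4, 0.3, 6.6]
width: 49.3
grasp_force: 30.0
```

Emit:
move_arm([
  [0,0,-2,0,0],
  [0,0,-4,0,0],
  [0,0,-4,0,0],
  [0,0,-3,0,0],
  [1.5,3.8,0,0,0],
  [2,4.9,0,0,0],
  [2,4.8,0,0,0],
  [1.4,3.8,0,0,0],
  [0,0,0,0,0],
  [0,0,0,0,0],
])

```text
t: 17.9
ee_pos: [604.8, -52.9, 200.5]
orientation: [-2.241, -2.199, 0.002]
ft_force: [-0.2, 0.3, -0.7]
width: 49.1
grasp_force: 30.0
```

```bash
python3 s.py "(606.8,-53,72)"
```

```text
17.9 [604.8 -52.9 200.5] yawY -1.08 w 49.1 g 30.0 [-0.11  0.42  1.69 -0.    1.03 -0.09] [-0.2  0.3 -0.7]
(606.8,-53,72) tool cm [-0.    0.23 12.85]
```

Emit:
move_arm([
  [0,0.2,4,0,0],
  [0,0,4,0,0],
  [0,0,3,0,0],
  [0,0,1,0,0],
  [0,0,0.5,0,0],
  [0,0,0.2,0,0],
  [0,0,0.2,0,0],
  [0,0,0,0,0],
])

```text
t: 18.9
ee_pos: [608.5, -53.0, 72.7]
orientation: [2.242, 2.2, 0.001]
ft_force: [-0.2, -0.0, -1.8]
width: 49.3
grasp_force: 30.0
```

Emit:
move_arm([
  [0,0,0.1,0,0],
  [0,0,0,0,0],
])

```text
t: 19.15
ee_pos: [608.6, -52.9, 72.0]
orientation: [2.242, 2.2, 0.001]
ft_force: [-0.3, 0.3, 4.9]
width: 49.5
grasp_force: 30.0
```

Emit:
move_arm([
  [0,0,0,0,60],
  [0,0,0,0,100],
  [0,0,0,0,100],
  [0,0,-5,0,100],
  [0,0,-6,0,100],
  [0,0,-2,0,100],
  [-3.7,-4.4,0,0,100],
  [-3.7,-4.4,0,0,100],
  [-3.7,-4.4,0,0,100],
  [-3.6,-4.2,0,0,100],
])

```text
t: 20.4
ee_pos: [429.9, -197.4, 201.2]
orientation: [2.242, 2.2, 0.0]
ft_force: [-0.2, -1.1, 0.8]
width: 87.8
grasp_force: 0.0
```

Emit:
move_arm([
  [0,0,0,0,100],
  [0,0,0,0,100],
])

```text
t: 20.65
ee_pos: [431.9, -196.8, 201.5]
orientation: [2.243, 2.198, 0.001]
ft_force: [0.1, 0.6, -0.0]
width: 87.8
grasp_force: 0.0
```

```bash
python3 s.py "(431.3,-197,61.3)"
```

```text
20.65 [ 431.9 -196.8  201.5] yawY -1.15 w 87.8 g 0.0 [-0.45  0.23  1.97  0.    0.94 -0.43] [ 0.1  0.6 -0. ]
(431.3,-197,61.3) tool cm [-0.02 -0.08 14.02]
```

Emit:
move_arm([
  [0,0,5,0,100],
  [0,0,5,0,100],
  [0,0,4,0,100],
  [0,0,0,0,50],
  [0,0,0,0,0],
  [0,0,0,0,0],
  [0,0,0,0,0],
  [0,0,0,0,0],
  [0,0,0,0,0],
])

```text
t: 21.78
ee_pos: [431.9, -196.9, 62.2]
orientation: [2.242, 2.199, 0.001]
ft_force: [-0.8, 1.0, 8.5]
width: 44.9
grasp_force: 30.0
```

Emit:
move_arm([
  [0,0,-2,0,0],
  [0,0,-4,0,0],
  [0,0,-4,0,0],
  [0,0,-3,0,0],
  [4,3,0,0,0],
  [4.9,3.7,0,0,0],
  [4.9,3.7,0,0,0],
  [4.9,3.7,0,0,0],
  [4,3,0,0,0],
  [0,0,0,0,0],
])

```text
t: 23.02
ee_pos: [608.2, 29.7, 191.1]
orientation: [2.238, 2.204, 0.002]
ft_force: [-1.7, -0.8, -1.3]
width: 44.4
grasp_force: 30.0
```

Emit:
move_arm([
  [0,0,0,0,0],
])

```text
t: 23.15
ee_pos: [605.7, 26.8, 190.8]
orientation: [-2.242, -2.2, 0.002]
ft_force: [-0.4, -0.6, -1.6]
width: 44.6
grasp_force: 30.0
```

```bash
python3 s.py "(606.8,27,62)"
```

```text
23.15 [605.7  26.8 190.8] yawY -1.07 w 44.6 g 30.0 [ 0.02  0.43  1.7  -0.    1.01  0.04] [-0.4 -0.6 -1.6]
(606.8,27,62) tool cm [ 0.03  0.13 12.88]
```

Emit:
move_arm([
  [0,0,4,0,0],
  [0,0,4,0,0],
  [0,0,3,0,0],
  [0,0,1,0,0],
  [0,0,0.5,0,0],
  [0,0,0.2,0,0],
  [0,0,0.2,0,0],
  [0,0,0,0,0],
])

```text
t: 24.15
ee_pos: [607.1, 27.2, 62.7]
orientation: [2.242, 2.2, 0.001]
ft_force: [0.3, -0.9, -1.1]
width: 44.6
grasp_force: 30.0
```

Emit:
move_arm([
  [0,0,0.1,0,0],
  [0,0,0,0,0],
])

```text
t: 24.4
ee_pos: [607.1, 27.2, 62.2]
orientation: [2.242, 2.2, 0.001]
ft_force: [-1.8, -0.0, 5.5]
width: 44.5
grasp_force: 30.0
```

Contact; release, rise and back away.

Emit:
move_arm([
  [0,0,0,0,60],
  [0,0,0,0,100],
  [0,0,0,0,100],
  [0,0,-5,0,100],
  [0,0,-6,0,100],
  [0,0,-2,0,100],
  [5,-3,0,0,100],
  [5,-3,0,0,100],
  [5,-3,0,0,100],
  [5,-3,0,0,100],
])

```text
t: 25.65
ee_pos: [489.6, 230.8, 191.3]
orientation: [2.243, 2.2, 0.001]
ft_force: [1.1, 0.4, -0.2]
width: 87.6
grasp_force: 0.0
```

Emit:
move_arm([
  [4,-1,0,0,100],
  [4,-1,0,0,100],
  [0,0,0,0,100],
  [0,0,0,0,100],
])

```text
t: 26.15
ee_pos: [471.9, 309.3, 191.0]
orientation: [2.242, 2.201, -0.001]
ft_force: [-0.6, 0.3, 0.4]
width: 87.9
grasp_force: 0.0
```

```bash
python3 - <<'E'
from h import *
a=cv2.resize(optics.get_image("top")[140:310,160:420],None,fx=2,fy=2,interpolation=cv2.INTER_CUBIC);b=cv2.resize(optics.get_image("side")[130:300,180:360],None,fx=1.5,fy=1.5)
b=cv2.copyMakeBorder(b,0,a.shape[0]-b.shape[0],0,0,0)
cv2.imwrite("pics/f.png",np.hstack([a,b]))
E
python3 s.py
```

```text
26.25 [472.3 308.7 191. ] yawY -1.16 w 88.0 g 0.0 [ 0.56  0.37  1.79 -0.    0.98  0.58] [-0.3 -0.6 -0. ]
```

View pics/f.png

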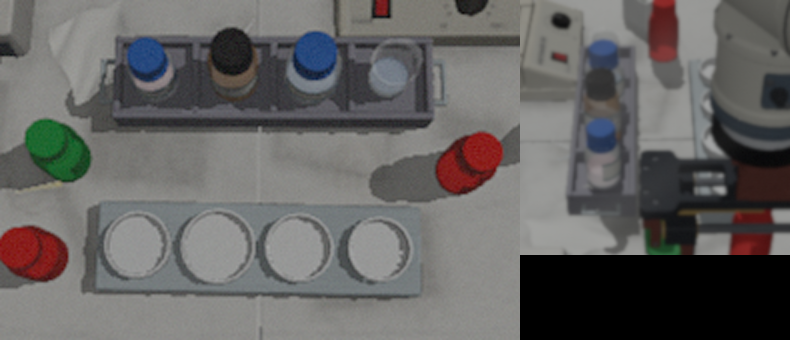

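The picture shows all four vessels upright in the pockets. From left to right they are small (150,65), amber (233,60), large (315,60) and beaker (393,70), which is the reverse of the tray order.

```bash
python3 -c "
from workcell import close_job
print(close_job())"
```

```text
the job is handed in; nothing more can be done
None
```

All four vessels are standing upright in the rack in reverse order (left to right: small, amber, large, beaker), and the job was handed in at about 26 s, though the call returned no verdict.

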